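# Make up two microscope specimen kits

### The job

Make up the two specimen kits for the microscope, one thing to each compartment. The two-compartment tray gets the small round mount and the long objective; the three-compartment tray gets the oblong block mount, the short objective and the dropper bottle. Set each thing down gently, never dropping it, so that it stands upright on the compartment floor, and leave the wide round mount, the hexagonal block and the jar where they are.

Things in the scene. Friction and masses are not known exactly. Their poses are not given: they have to be found in the camera images.
- tray_two: Shallow grey tray with an aluminium rim, fixed to the bench, 114x54 mm over all, long side along its x axis. Two square compartments in a row along x, each 48x48 mm inside, centred at x = -30 and +30 mm, y = 0; the floor is 3 mm above the bench, the rim and the 12 mm wide ribs between compartments rise to 9 mm above the bench. Origin: centre of its underside, on the bench; z up.
- tray_three: Shallow grey tray with an aluminium rim, fixed to the bench, 174x54 mm over all, long side along its x axis. Three square compartments in a row along x, each 48x48 mm inside, centred at x = -60, 0 and +60 mm, y = 0; the floor is 3 mm above the bench, the rim and the 12 mm wide ribs between compartments rise to 9 mm above the bench. Origin: centre of its underside, on the bench; z up.
- round_mount: The small round specimen mount: white resin cylinder 30 mm across and 25 mm high, with a 13 mm square steel coupon flush in its top. Stands on the bench. Origin: centre of its underside; z up along its axis.
- block_mount: Oblong specimen mount: white resin block, 34 mm along its x, 24 mm along its y, 25 mm high, with a 20x7 mm steel coupon (long way along x) in its top. Best gripped across the 24 mm. Origin: centre of its underside; z up.
- short_objective: Short microscope objective standing on its black cap, nose up: straight metal barrel 28 mm across up to 32 mm, then a blunt nose to 38 mm high with a wide dark lens (17 mm across). Origin: centre of its underside; z up along its axis.
- long_objective: Long microscope objective standing on its black cap, nose up: straight metal barrel 28 mm across up to 42 mm, then a slender cone to 62 mm high, pointed, with a 6 mm lens at the tip (10 mm across). Origin: centre of its underside; z up along its axis.
- dropper_bottle: Small closed amber dropper bottle: straight body 28 mm across up to 40 mm, white collar 20 mm across from 46 to 58 mm, dark rubber teat to 74 mm high. Origin: centre of its underside; z up along its axis.
- wide_mount: Stays in stock, not part of a kit: a wide round white specimen mount, 42 mm across and 25 mm high, with a 20 mm square steel coupon. Origin: centre of its underside; z up along its axis.
- hex_block: Stays in stock, not part of a kit: a flat hexagonal steel reference block, 36 mm across flats (42 mm across corners), 14 mm high. Origin: centre of its underside; z up along its axis.
- sample_jar: Stays in stock, not part of a kit: a clear round jar with a white lid 40 mm across, 54 mm high. Origin: centre of its underside; z up along its axis.

How it is judged:
By the outcome, as a careful person would: the job done as asked, in the order asked, and still so for the second after the job is handed in, with the robot touching nothing.
It also fails if it takes over 128 s, if anything falls off the work surface, if the arm or the gripper's body presses on something with over 40 N, if the wrist force passes 120 N, or if a joint passes its speed limit or range.

### The arm

A 6-joint arm with a two-finger parallel gripper is mounted at the origin on the work surface. World frame = base frame: x ahead of the robot, y to its left, z up, the work surface at z = 0. Lengths are in m, angles in rad, forces in N, time in s.
With the tool pointing down it reaches from about 0.35 to 0.875 m from the base axis. Payload 15.5 kg.
Tool frame: the origin (TCP) lies midway between the tips of the shut fingers; the grasp point (between the pads) lies 19 mm behind it; z points along the fingers, y is the direction in which the jaws open and shut (so a half turn about z gives the same grasp; the last joint's range is limited). The gripper opens to 85 mm and grips with 20 to 120 N. Pads are 22 mm wide; open, the fingers measure 114 mm over their backs; the gripper's body (76 mm by 85 mm) begins 54 mm behind the grasp point. The pads swing forward as they close: fully open they stand 13 mm farther back than shut.
Start: joints at [-1.234, 0.494, 1.345, -0, 1.302, -0.096], TCP at [0.262, -0.568, 0.231] pointing down, gripper open.
Joint ranges: [-2.91, 2.91], [-0.82, 2.16], [0.22, 2.67], [-1.22, 4.37], [0.12, 2.79], [-3.08, 3.08]. Speed limits (rad/s): [1.89, 1.89, 2.57, 3.01, 3.01, 3.01].

### API

Orientations are given as a 3x3 rotation matrix whose columns are the frame's x, y, z axes.
In Python, from plant import * gives the robot as it stands.
- The arm moves only by the shell command python3 -m inch 'ROWS' [FORCE]. ROWS is JSON, a list that holds one entry, the list of rows, each a list of 7 numbers: the turn, a rotation vector about the world's x, y, z in degrees, then the shift along the world's x, y, z in mm, then the opening, from 0 (shut) to 1 (fully open). In form: [[[rx, ry, rz, x, y, z, claw], ...]]. A call has 1 to 8 rows; each row shifts and turns the commanded pose from where the row before left it; what a row does not reach is not made up. A row lasts 1/8 s, in which the tool goes at most 62.5 mm and 10.7 degrees, less where a joint would pass 70% of its speed; a pose out of reach is approached as far as the arm can. A call is refused whole if a number of a shift passes 62.5 or a number of a turn 10.7, either way. A call with a gripper value outside its range is refused whole. The fingers move at their own pace and stop on an object; FORCE is the grip in N (left out, the last holds). Time passes only in rows, so rows that do not move let the fingers close. It gives the time, the measured TCP pose, the force and the opening at its end, in the units of the state.
- read_state(): the state, without advancing time (a new reading comes with each control period).
- read_camera(name): name is "scene" or "top" or "wrist"; returns (picture, depth): 420x560x3 uint8, red, green, blue; 420x560 float32, m along the optical axis (not along the pixel's ray), 0 where there is no reading.
- camera_info(name): a dict with "mtx" (3x3 intrinsics, pixels), "R" (3x3) and "t" (3): a world point X has camera coordinates R X + t; the wrist camera has in their place "T_tool_cam" (4x4, takes a point from camera to tool coordinates, whose origin is the TCP and whose axes are the flange's). Camera axes: x right, y down, z forward; pixel columns grow to the right and rows downward; lengths in m; the calibration is good to about 2 mm. A picture is of the moment at which its call begins: read the wrist's pose just before it. camera_info takes no time and is no camera call.
- close_job(): hands the job in, once; it reports no verdict.
The state is a dict: "t": time; "q": joint angles; "qd": joint speeds; "effort": joint torques, N m; "ee_pos": TCP position; "tool_rot": TCP orientation; "wrist_force": force on the tool from outside, world axes, zero at the start; "moment": the same for the moment, N m; "width": finger opening in m.
Only numpy, scipy, OpenCV 4.12 (cv2) and the standard library are available. Lean on these libraries where they do the work, as an engineer would, in place of code of your own. Each camera call takes 0.05 s, during which the arm holds its last target.

## Working session

There is one attempt and no reset: what is moved stays moved. The work goes in short steps, Python scripts to look and compute and a shell command to move; the robot and the scene stay as the last step left them, time stands still between calls to the robot, and variables do not carry over. Pictures are saved under pics/ and viewed, and the job is handed in when it is done.

```bash
ls; mkdir -p pics; python3 - <<'E'
from plant import *
import cv2
s=read_state();print(s['t'],s['ee_pos'],s['tool_rot'],s['width'])
for n in ("scene","top"):
    p,d=read_camera(n);cv2.imwrite(f"pics/{n}0.png",p[:,:,::-1]);i=camera_info(n);print(n,i)
    import numpy as np;np.save(f"{n}0.npy",d)
print(camera_info("wrist"))
E
```

```text
pics
0.0 [ 0.26143332 -0.56730249  0.23068446] [[ 9.08233486e-01  4.18463596e-01 -3.92713829e-04]
 [ 4.18463763e-01 -9.08232775e-01  1.14257137e-03]
 [ 1.21448955e-04 -1.20205809e-03 -9.99999270e-01]] 0.0857071471004727
scene {'mtx': array([[512.38847231,   0.        , 270.30197625],
       [  0.        , 512.38847231, 206.59130731],
       [  0.        ,   0.        ,   1.        ]]), 'R': array([[-0.60797229,  0.79382605, -0.01448751],
       [ 0.64778732,  0.48540905, -0.58715385],
       [-0.45906566, -0.3663581 , -0.8093457 ]]), 't': array([ 0.34558191, -0.3401617 ,  1.20742937])}
top {'mtx': array([[469.73728538,   0.        , 287.93951569],
       [  0.        , 469.73728538, 213.06961299],
       [  0.        ,   0.        ,   1.        ]]), 'R': array([[-2.09680400e-03, -9.99619182e-01,  2.75153468e-02],
       [-9.96153801e-01, -3.22315385e-04, -8.76213531e-02],
       [ 8.75968540e-02, -2.75932421e-02, -9.95773772e-01]]), 't': array([-0.0109008 ,  0.55810802,  0.88400349])}
{'mtx': array([[307.99199898,   0.        , 272.21179777],
       [  0.        , 307.99199898, 209.72750339],
       [  0.        ,   0.        ,   1.        ]]), 'T_tool_cam': array([[-5.99955969e-04, -9.49438471e-01, -3.13952593e-01,
         8.16651911e-02],
       [ 9.99999677e-01, -4.01931593e-04, -6.95475886e-04,
         5.18374770e-04],
       [ 5.34124095e-04, -3.13952909e-01,  9.49438405e-01,
        -1.42422726e-01],
       [ 0.00000000e+00,  0.00000000e+00,  0.00000000e+00,
         1.00000000e+00]])}
```

View pics/top0.png

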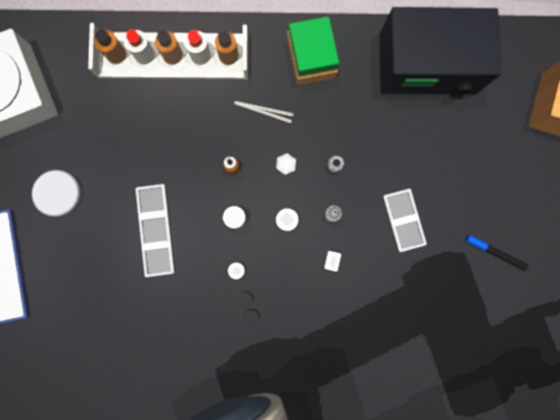

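View pics/scene0.png

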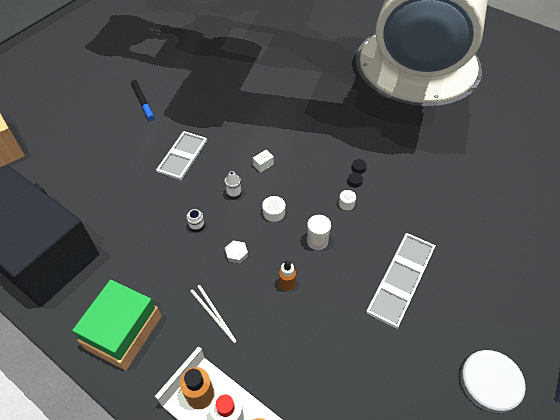

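The top view shows the dropper (231,164), hex (286,164), short objective (336,163), jar (234,217), wide mount (287,219), long objective (334,213), round mount (236,270) and block mount (333,261). The three-compartment tray is at (155,230) and the two-compartment tray at (405,220). I'll enlarge crops to measure them.

```bash
python3 - <<'E'
import cv2
p=cv2.imread("pics/top0.png")
def crop(n,x0,y0,x1,y1,k):
    cv2.imwrite(f"pics/{n}.png",cv2.resize(p[y0:y1,x0:x1],None,fx=k,fy=k,interpolation=cv2.INTER_CUBIC))
crop("cA",210,140,360,285,4)   # 600x580
crop("cB",125,175,185,285,5)
crop("cC",375,180,435,260,7)
E
```

```text
(no output)
```

View pics/cA.png

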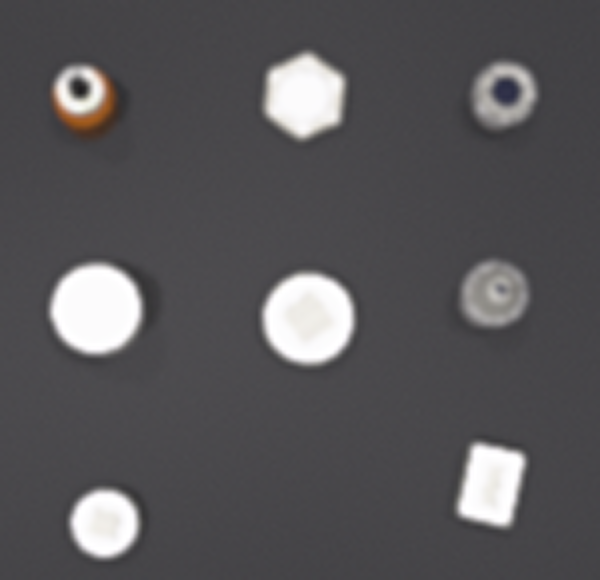

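View pics/cB.png

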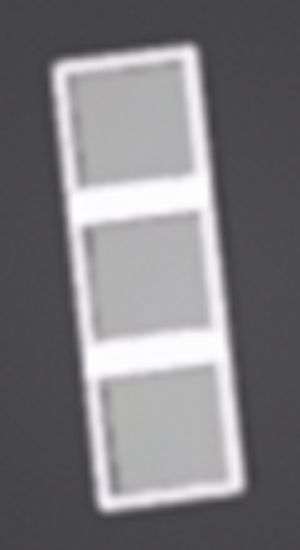

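View pics/cC.png

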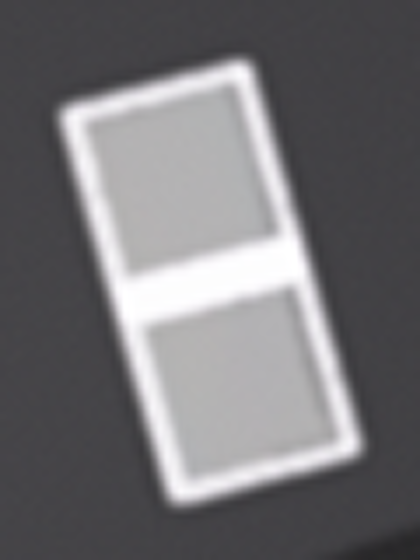

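```bash
cat > h.py <<'E'
import numpy as np
from plant import *
def ray(name,u,v,z,pose=None):
    i=camera_info(name)
    if name=="wrist":
        ee,R0=pose; T=i["T_tool_cam"]; Rw=R0@T[:3,:3]; c=ee+R0@T[:3,3]
    else:
        Rw=i["R"].T; c=-Rw@i["t"]
    d=Rw@np.linalg.inv(i["mtx"])@np.array([u,v,1.]); 
    return c+d*(z-c[2])/d[2]
E
python3 - <<'E'
from h import *
np.set_printoptions(precision=4,suppress=True)
D=np.load("top0.npy")
A=lambda u,v:(210+(u+.5)/4-.5,140+(v+.5)/4-.5)
def P(n,uv,z):
    r=ray("top",*uv,z);i=camera_info("top")
    zc=D[int(round(uv[1])),int(round(uv[0]))]
    X=i["R"].T@(np.array([(uv[0]-i["mtx"][0,2])/i["mtx"][0,0],(uv[1]-i["mtx"][1,2])/i["mtx"][1,1],1])*zc-i["t"])
    print(n,r[:2]*1000,"r",np.hypot(*r[:2]),"depth z",X[2]*1000);return r
P("round",A(105,523),.025);P("long tip",A(502,290),.062);P("long barrel",A(494,293),.042)
P("short",A(507,91),.038);P("drop",A(79,88),.074);P("collar",A(79,89),.058);P("jar",A(97,309),.054);P("wide",A(309,318),.025);P("hex",A(305,95),.014)
def box(n,c,z):
    c=np.array([ray("top",*q,z)[:2] for q in c]);e=[np.linalg.norm(c[k]-c[(k+1)%4])*1000 for k in range(4)]
    d=(c[3]-c[0]+c[2]-c[1]); print(n,c.mean(0)*1000,"sides",np.array(e),"long dir deg",np.degrees(np.arctan2(d[1],d[0])));
box("block",[A(472,441),A(526,455),A(512,527),A(458,513)],.025)
B=lambda u,v:(125+(u+.5)/5-.5,175+(v+.5)/5-.5)
C=lambda u,v:(375+(u+.5)/7-.5,180+(v+.5)/7-.5)
box("t3",[B(52,58),B(196,43),B(246,490),B(102,513)],.009)
box("t2",[C(58,108),C(248,55),C(365,452),C(176,508)],.009)
E
```

```text
round [448.3128  88.1851] r 0.4569036590667255 depth z 25.899144631901372
long tip [556.605  -98.1663] r 0.5651952943780211 depth z 60.617389624193244
long barrel [556.9716 -96.9123] r 0.565340064077139 depth z 62.56025625747794
short [ 655.1565 -104.7339] r 0.6634751456290199 depth z 41.96379900852927
drop [648.7609  97.5879] r 0.6560594879887663 depth z 74.28363961224333
collar [651.4702  99.1531] r 0.6589725130911666 depth z 74.24334080087759
jar [548.3617  90.2672] r 0.5557416344019118 depth z 51.37546457200098
wide [546.3268  -9.3061] r 0.5464060122243142 depth z 24.900512246673266
hex [657.5756  -7.8193] r 0.657622106063638 depth z 12.272458220924383
block [466.3911 -97.1019] sides [26.8616 35.1246 26.7665 35.1246] long dir deg 168.32851571241213
t3 [527.4131 248.3283] sides [ 56.2631 175.9236  55.6996 178.6011] long dir deg -172.4461120305721
t2 [ 546.7069 -243.1694] sides [ 56.7798 116.8089  56.2043 117.3336] long dir deg -164.77511707270259
```

```bash
python3 -m inch '[[[0,0,-5,17,55,0,0.65],[0,0,-4.5,17,55,0,0.65],[0,0,0,17,55,0,0.65],[0,0,0,17,55,0,0.65],[0,0,0,17,55,0,0.65],[0,0,0,17,55,0,0.65],[0,0,0,17,55,0,0.65],[0,0,0,17,55,0,0.65]]]' 40
python3 -m inch '[[[0,0,0,17,55,0,0.65],[0,0,0,17,55,0,0.65],[0,0,0,17,55,0,0.65],[0,0,0,0,50,0,0.65],[0,0,0,0,0,-50,0.65],[0,0,0,0,0,0,0.65],[0,0,0,0,0,0,0.65]]]'
```

```text
t: 1.1
ee_pos: [0.3978, -0.1259, 0.2313]
tool_rot: [[0.965, 0.263, 0.0], [0.263, -0.965, -0.0], [0.0, 0.0, -1.0]]
wrist_force: [1.0, -0.4, 0.3]
width: 0.0557
t: 1.98
ee_pos: [0.4489, 0.0869, 0.1822]
tool_rot: [[0.965, 0.262, 0.0], [0.262, -0.965, -0.0], [0.0, 0.0, -1.0]]
wrist_force: [0.5, -0.4, 0.4]
width: 0.0553
```

```bash
cat > w.py <<'E'
import sys,cv2
from h import *
s=read_state();p,d=read_camera("wrist");n=sys.argv[1]
cv2.imwrite(f"pics/{n}.png",p[:,:,::-1]);np.savez(f"{n}.npz",ee=s["ee_pos"],R=s["tool_rot"],d=d);print(s["t"],s["ee_pos"])
E
cat > wp.py <<'E'
# usage: wp.py pic u v z_mm ...
import sys
from h import *
a=sys.argv;f=np.load(a[1]+".npz");v=list(map(float,a[2:]))
for k in range(0,len(v),3):
    r=ray("wrist",v[k],v[k+1],v[k+2]/1000,(f["ee"],f["R"]));print(v[k:k+3],(r*1000).round(1),"minus tcp",((r-f["ee"])*1000).round(1),"z-depth",round(float(f["d"][int(v[k+1]),int(v[k])]),4))
E
python3 w.py w1
```

```text
1.975 [0.44891704 0.08693365 0.18224814]
```

View pics/w1.png

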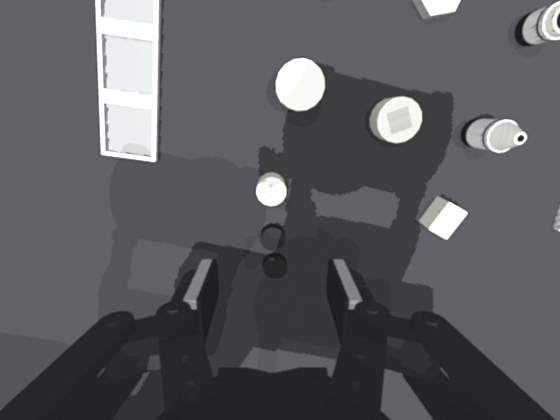

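```bash
python3 - <<'E'
import cv2
p=cv2.imread("pics/w1.png")[140:290,200:340]
cv2.imwrite("pics/w1c.png",cv2.resize(p,None,fx=4,fy=4,interpolation=cv2.INTER_CUBIC))
E
python3 wp.py w1 271 195 25 273 237 0 275 265 0
```

```text
[271.0, 195.0, 25.0] [447.   87.5  25. ] minus tcp [  -1.9    0.6 -157.2] z-depth 0.3092
[273.0, 237.0, 0.0] [392.7  70.6   0. ] minus tcp [ -56.2  -16.3 -182.2] z-depth 0.3401
[275.0, 265.0, 0.0] [358.7  59.    0. ] minus tcp [ -90.2  -28.  -182.2] z-depth 0.351
```

View pics/w1c.png

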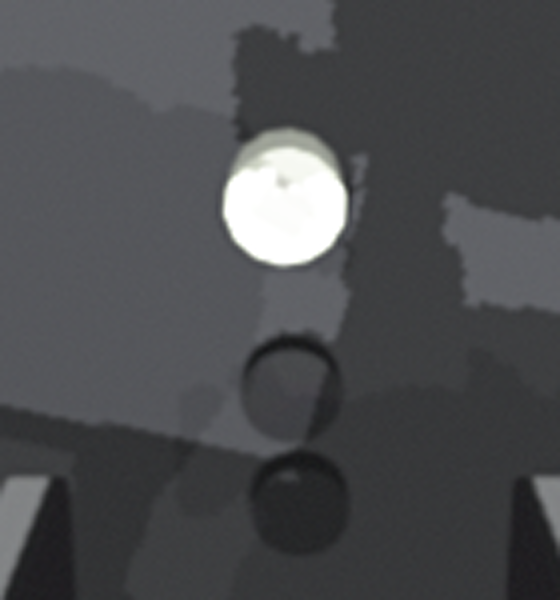

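```bash
python3 wp.py w1 271.3 191.3 25
```

```text
[271.3, 191.3, 25.0] [450.8  88.2  25. ] minus tcp [   1.9    1.3 -157.2] z-depth 0.3089
```

```bash
python3 -m inch '[[[0,0,0,1,1,-50,0.65],[0,0,0,0,0,-50,0.65],[0,0,0,0,0,-42,0.65],[0,0,0,0,0,-20,0.65],[0,0,0,0,0,-10,0.65],[0,0,0,0,0,0,0.65],[0,0,0,0,0,0,0.2],[0,0,0,0,0,0,0.2]]]' 40
python3 -m inch '[[[0,0,0,0,0,0,0.2],[0,0,0,0,0,0,0.2],[0,0,0,0,0,0,0.2]]]'
```

```text
t: 3.02
ee_pos: [0.4503, 0.0883, 0.0104]
tool_rot: [[0.965, 0.263, 0.002], [0.263, -0.965, 0.0], [0.002, 0.0, -1.0]]
wrist_force: [-1.3, -2.3, 13.4]
width: 0.0281
t: 3.4
ee_pos: [0.4503, 0.0883, 0.0104]
tool_rot: [[0.965, 0.263, 0.002], [0.263, -0.965, 0.0], [0.002, 0.001, -1.0]]
wrist_force: [-1.0, -1.9, 12.1]
width: 0.0285
```

```bash
python3 -m inch '[[[0,0,0,0,0,5,0.2],[0,0,0,0,0,15,0.2],[0,0,0,0,0,50,0.2],[0,0,0,0,0,50,0.2],[0,0,0,0,0,0,0.2]]]'; python3 w.py w2
```

```text
t: 4.03
ee_pos: [0.4514, 0.0886, 0.1329]
tool_rot: [[0.965, 0.263, 0.007], [0.263, -0.965, 0.0], [0.007, 0.001, -1.0]]
wrist_force: [-0.7, 0.1, -1.4]
width: 0.0279
4.025 [0.45140352 0.08856669 0.13293789]
```

View pics/w2.png

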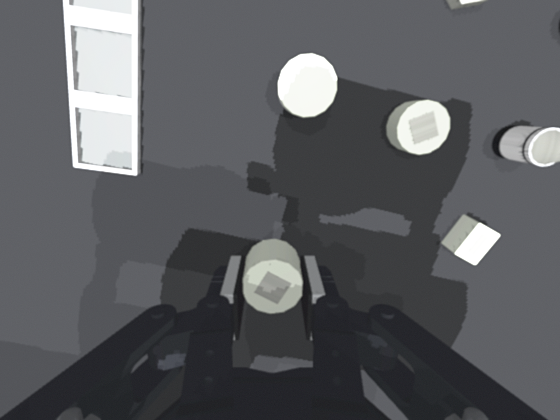

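```bash
python3 -m inch '[[[0,0,0,5,-25,0,0.2],[0,0,0,10,-50,0,0.2],[0,0,0,10,-55,0,0.2],[0,0,0,10,-55,0,0.2],[0,0,0,10,-55,0,0.2],[0,0,0,11,-55,0,0.2],[0,0,0,10,-45,0,0.2],[0,0,0,0,0,0,0.2]]]';python3 -m inch '[[[0,0,0,0,0,0,0.2]]]'; python3 w.py w3
```

```text
t: 5.08
ee_pos: [0.5157, -0.2545, 0.1282]
tool_rot: [[0.966, 0.26, -0.0], [0.26, -0.966, -0.0], [-0.0, 0.0, -1.0]]
wrist_force: [0.6, 1.3, -0.6]
width: 0.028
t: 5.2
ee_pos: [0.5148, -0.251, 0.1283]
tool_rot: [[0.965, 0.262, -0.002], [0.262, -0.965, 0.001], [-0.001, -0.002, -1.0]]
wrist_force: [-0.0, 0.5, 0.5]
width: 0.0284
5.2 [ 0.51475634 -0.25102489  0.12829625]
```

View pics/w3.png

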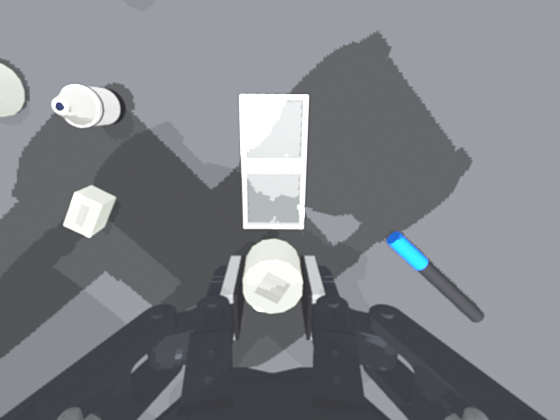

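```bash
python3 - <<'E'
import cv2
p=cv2.imread("pics/w3.png")[85:240,225:325]
cv2.imwrite("pics/w3c.png",cv2.resize(p,None,fx=3.8,fy=3.8,interpolation=cv2.INTER_CUBIC))
E
```

```text
(no output)
```

View pics/w3c.png

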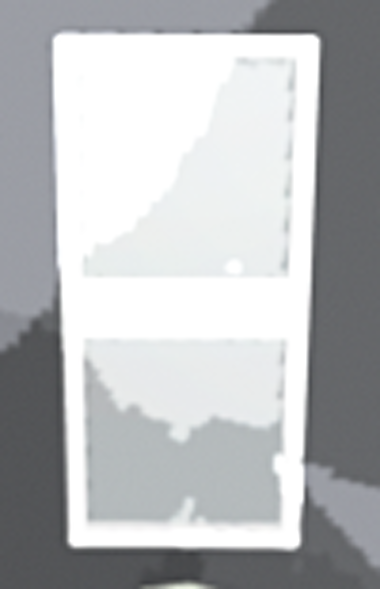

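```bash
python3 wp.py w3 238.7 93.7 9 309.5 93.7 9 304.2 229.3 9 242.9 229.3 9 | cut -d' ' -f1-12
```

```text
[238.7, 93.7, 9.0] [ 596.8 -201.1    9. ] minus
[309.5, 93.7, 9.0] [ 611.5 -255.4    9. ] minus
[304.2, 229.3, 9.0] [ 499.4 -285.4    9. ] minus
[242.9, 229.3, 9.0] [ 484.7 -231.4    9. ] minus
```

```bash
python3 -m inch '[[[0,0,0,4,0,-30,0.2],[0,0,0,0,0,-45,0.2],[0,0,0,0,0,-25,0.2],[0,0,0,0,0,-8,0.2],[0,0,0,0,0,0,0.2],[0,0,0,0,0,-2,0.2],[0,0,0,0,0,-2,0.2],[0,0,0,0,0,0,0.2]]]'
```

```text
t: 6.25
ee_pos: [0.5197, -0.2517, 0.0176]
tool_rot: [[0.965, 0.263, 0.0], [0.263, -0.965, -0.0], [0.0, 0.0, -1.0]]
wrist_force: [-0.1, -0.3, 0.5]
width: 0.0284
```

```bash
python3 -m inch '[[[0,0,0,0,0,-1.5,0.2],[0,0,0,0,0,-1,0.2],[0,0,0,0,0,-0.5,0.2],[0,0,0,0,0,0,0.2]]]'
python3 -m inch '[[[0,0,0,0,0,-0.7,0.2],[0,0,0,0,0,0,0.2]]]'
```

```text
t: 6.75
ee_pos: [0.5195, -0.2516, 0.0142]
tool_rot: [[0.965, 0.263, -0.0], [0.263, -0.965, 0.0], [-0.0, -0.0, -1.0]]
wrist_force: [-0.4, 0.4, 0.5]
width: 0.0282
t: 7.0
ee_pos: [0.5196, -0.2517, 0.0136]
tool_rot: [[0.965, 0.263, 0.0], [0.263, -0.965, -0.0], [0.0, 0.0, -1.0]]
wrist_force: [-0.6, -0.7, 0.0]
width: 0.028
```

```bash
for i in 1 ; do python3 -m inch '[[[0,0,0,0,0,-0.5,0.2],[0,0,0,0,0,0,0.2]]]';python3 -m inch '[[[0,0,0,0,0,-0.5,0.2],[0,0,0,0,0,0,0.2]]]'; done
```

```text
t: 7.25
ee_pos: [0.5196, -0.2517, 0.0135]
tool_rot: [[0.965, 0.263, 0.0], [0.263, -0.965, -0.0], [0.0, 0.0, -1.0]]
wrist_force: [-2.2, 1.3, 8.9]
width: 0.0279
t: 7.5
ee_pos: [0.5196, -0.2517, 0.0134]
tool_rot: [[0.965, 0.263, 0.0], [0.263, -0.965, -0.0], [0.0, 0.0, -1.0]]
wrist_force: [-3.3, 1.4, 17.8]
width: 0.0282
```

```bash
python3 -m inch '[[[0,0,0,0,0,0,0.4],[0,0,0,0,0,0,0.45],[0,0,0,0,0,0,0.5],[0,0,0,0,0,0,0.5],[0,0,0,0,0,20,0.5],[0,0,0,0,0,40,0.6],[0,0,0,0,0,55,0.65],[0,0,0,0,0,0,0.65]]]'; python3 w.py w4
```

```text
t: 8.5
ee_pos: [0.5215, -0.2528, 0.1314]
tool_rot: [[0.965, 0.263, 0.006], [0.263, -0.965, -0.003], [0.005, 0.005, -1.0]]
wrist_force: [0.3, 0.1, -0.3]
width: 0.0555
8.5 [ 0.521455  -0.2527574  0.1314099]
```

View pics/w4.png

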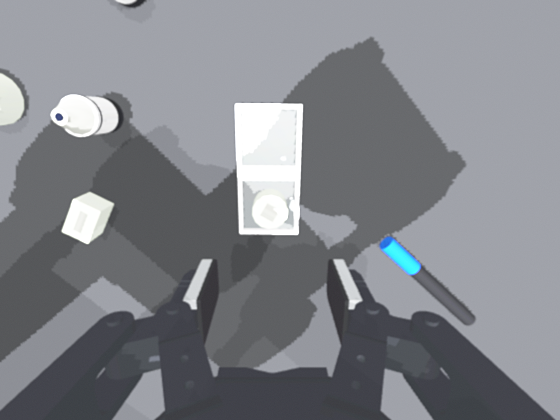

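```bash
python3 -m inch '[[[0,0,0,7,30,40,0.65],[0,0,0,15,60,10,0.65],[0,0,0,10,50,0,0.65],[0,0,0,4,14,0,0.65],[0,0,0,0,0,0,0.65],[0,0,0,0,0,0,0.65]]]'; python3 w.py w5
```

```text
t: 9.3
ee_pos: [0.5552, -0.0988, 0.177]
tool_rot: [[0.965, 0.262, -0.001], [0.262, -0.965, -0.0], [-0.001, -0.0, -1.0]]
wrist_force: [-0.3, 0.5, -0.7]
width: 0.0551
9.3 [ 0.55518477 -0.09878645  0.17698852]
```

View pics/w5.png

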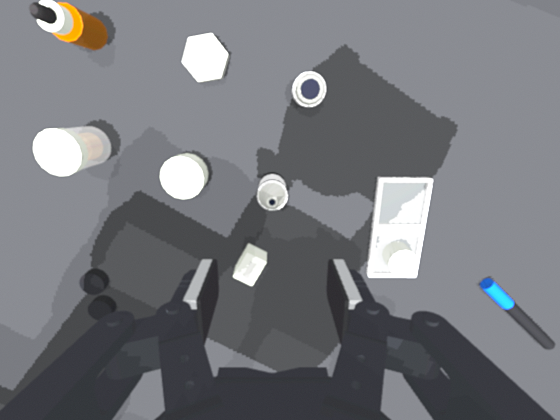

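```bash
python3 wp.py w5 271.5 201 62 310.5 89.5 38 206 57 14 
```

```text
[271.5, 201.0, 62.0] [559.4 -97.1  62. ] minus tcp [   4.2    1.6 -115. ] z-depth 0.2686
[310.5, 89.5, 38.0] [ 656.8 -105.1   38. ] minus tcp [ 101.7   -6.4 -139. ] z-depth 0.2617
[206.0, 57.0, 14.0] [660.2  -8.9  14. ] minus tcp [ 105.    89.9 -163. ] z-depth 0.275
```

```bash
python3 -m inch '[[[0,0,0,3,1.5,-50,0.65],[0,0,0,0,0,-50,0.65],[0,0,0,0,0,-40,0.65],[0,0,0,0,0,-16,0.65],[0,0,0,0,0,-6,0.65],[0,0,0,0,0,0,0.65],[0,0,0,0,0,0,0.2],[0,0,0,0,0,0,0.2]]]' 40
python3 -m inch '[[[0,0,0,0,0,0,0.2],[0,0,0,0,0,0,0.2],[0,0,0,0,0,0,0.2]]]'
```

```text
t: 10.35
ee_pos: [0.5592, -0.0964, 0.0167]
tool_rot: [[0.965, 0.263, 0.002], [0.263, -0.965, -0.0], [0.002, 0.001, -1.0]]
wrist_force: [-1.8, -0.2, 9.6]
width: 0.0268
t: 10.72
ee_pos: [0.5592, -0.0964, 0.0168]
tool_rot: [[0.965, 0.263, 0.002], [0.263, -0.965, -0.001], [0.002, 0.001, -1.0]]
wrist_force: [-0.9, 0.2, 9.1]
width: 0.0267
```

```bash
python3 -m inch '[[[0,0,0,0,0,5,0.2],[0,0,0,0,0,15,0.2],[0,0,0,0,0,50,0.2],[0,0,0,0,0,45,0.2],[0,0,0,0,0,0,0.2],[0,0,0,0,0,0,0.2]]]'; python3 w.py w6
```

```text
t: 11.48
ee_pos: [0.5582, -0.0962, 0.1308]
tool_rot: [[0.965, 0.263, 0.0], [0.263, -0.965, -0.0], [0.0, 0.0, -1.0]]
wrist_force: [-0.3, 0.5, -2.1]
width: 0.0267
11.475 [ 0.55824732 -0.09620498  0.13077655]
```

View pics/w6.png

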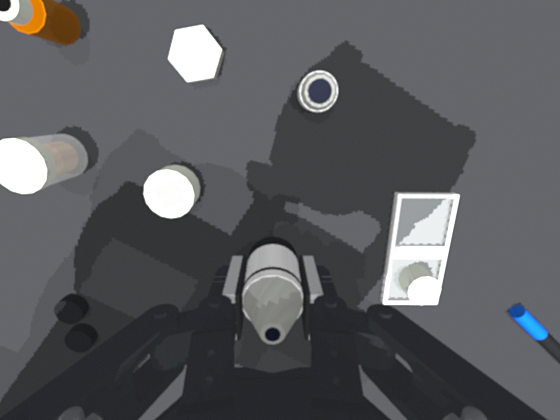

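```bash
python3 -m inch '[[[0,0,0,4,-25,0,0.2],[0,0,0,7,-50,0,0.2],[0,0,0,6,-45,0,0.2],[0,0,0,2,-19,0,0.2],[0,0,0,0,0,0,0.2],[0,0,0,0,0,0,0.2]]]'
python3 -m inch '[[[0,0,0,0,0,-30,0.2],[0,0,0,0,0,-45,0.2],[0,0,0,0,0,-24,0.2],[0,0,0,0,0,-6,0.2],[0,0,0,0,0,0,0.2],[0,0,0,0,0,0,0.2]]]'
```

```text
t: 12.28
ee_pos: [0.577, -0.2339, 0.13]
tool_rot: [[0.965, 0.263, -0.001], [0.263, -0.965, 0.001], [-0.001, -0.001, -1.0]]
wrist_force: [-1.3, 0.2, -1.5]
width: 0.0268
t: 13.02
ee_pos: [0.5782, -0.2353, 0.0268]
tool_rot: [[0.965, 0.263, 0.002], [0.263, -0.965, -0.001], [0.001, 0.001, -1.0]]
wrist_force: [-1.0, 0.2, -1.3]
width: 0.0266
```

```bash
python3 -m inch '[[[0,0,0,-1,0,-2,0.2],[0,0,0,0,0,-2,0.2],[0,0,0,0,0,-1.5,0.2],[0,0,0,0,0,-0.7,0.2],[0,0,0,0,0,0,0.2]]]'
python3 -m inch '[[[0,0,0,0,0,-0.5,0.2],[0,0,0,0,0,0,0.2]]]';python3 -m inch '[[[0,0,0,0,0,-0.5,0.2],[0,0,0,0,0,0,0.2]]]'
```

```text
t: 13.65
ee_pos: [0.5765, -0.2353, 0.0198]
tool_rot: [[0.965, 0.263, 0.0], [0.263, -0.965, -0.0], [0.0, 0.0, -1.0]]
wrist_force: [-2.5, 0.6, 6.2]
width: 0.0268
t: 13.9
ee_pos: [0.5766, -0.2354, 0.0197]
tool_rot: [[0.965, 0.263, 0.0], [0.263, -0.965, -0.0], [0.0, 0.0, -1.0]]
wrist_force: [-4.1, 2.2, 15.6]
width: 0.0269
t: 14.15
ee_pos: [0.5766, -0.2353, 0.0197]
tool_rot: [[0.965, 0.263, 0.001], [0.263, -0.965, -0.0], [0.0, 0.0, -1.0]]
wrist_force: [-6.6, 2.9, 24.0]
width: 0.0267
```

```bash
python3 -m inch '[[[0,0,0,0,0,0.5,0.4],[0,0,0,0,0,0,0.45],[0,0,0,0,0,0,0.5],[0,0,0,0,0,0,0.5],[0,0,0,0,0,20,0.5],[0,0,0,0,0,50,0.6],[0,0,0,0,0,60,0.65],[0,0,0,0,0,30,0.65]]]'; python3 w.py w7
```

```text
t: 15.15
ee_pos: [0.5774, -0.2357, 0.1821]
tool_rot: [[0.965, 0.263, 0.003], [0.263, -0.965, -0.002], [0.003, 0.002, -1.0]]
wrist_force: [1.1, 0.4, -0.1]
width: 0.0554
15.15 [ 0.57738596 -0.23568972  0.1821096 ]
```

View pics/w7.png

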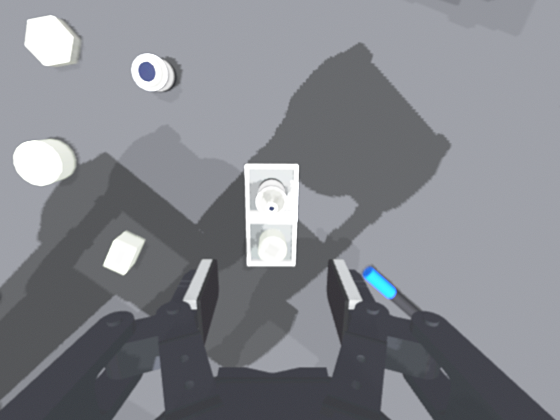

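Both objects stand in tray two: the long objective at about (271,200) and the round mount at (272,245). Next is the block.

```bash
python3 -m inch '[[[0,0,-9,-25,30,0,0.65],[0,0,-9,-35,45,0,0.65],[0,0,-9,-35,45,0,0.65],[0,0,0,-15,18,0,0.65],[0,0,0,0,0,0,0.65],[0,0,0,0,0,0,0.65]]]'; python3 w.py w8; python3 - <<'E'
import cv2
p=cv2.imread("pics/w8.png")[130:270,200:340]
cv2.imwrite("pics/w8c.png",cv2.resize(p,None,fx=4,fy=4,interpolation=cv2.INTER_CUBIC))
E
```

```text
t: 15.95
ee_pos: [0.4673, -0.0979, 0.1789]
tool_rot: [[0.979, -0.204, 0.001], [-0.204, -0.979, -0.0], [0.001, 0.0, -1.0]]
wrist_force: [0.0, -0.1, 1.3]
width: 0.0555
15.95 [ 0.46734444 -0.09786934  0.17890382]
```

View pics/w8c.png

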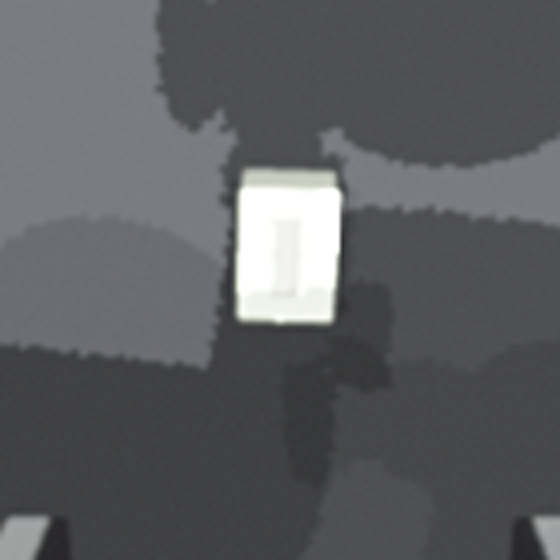

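```bash
python3 wp.py w8 259.6 176.4 25 285.1 176.6 25 283.6 210.9 25 258.6 210.1 25
```

```text
[259.6, 176.4, 25.0] [487.7 -89.2  25. ] minus tcp [  20.4    8.7 -153.9] z-depth 0.3273
[285.1, 176.6, 25.0] [ 482.4 -113.6   25. ] minus tcp [  15.1  -15.7 -153.9] z-depth 0.3254
[283.6, 210.9, 25.0] [ 448.  -105.3   25. ] minus tcp [ -19.4   -7.4 -153.9] z-depth 0.3387
[258.6, 210.1, 25.0] [454.  -80.6  25. ] minus tcp [ -13.4   17.2 -153.9] z-depth 0.3395
```

```bash
python3 -m inch '[[[0,0,-2,0.5,0.5,-50,0.6],[0,0,0,0,0,-50,0.6],[0,0,0,0,0,-42,0.6],[0,0,0,0,0,-20,0.6],[0,0,0,0,0,-7,0.6],[0,0,0,0,0,0,0.6],[0,0,0,0,0,0,0.15],[0,0,0,0,0,0,0.15]]]' 40
python3 -m inch '[[[0,0,0,0,0,0,0.15],[0,0,0,0,0,0,0.15],[0,0,0,0,0,0,0.15]]]'
```

```text
t: 17.0
ee_pos: [0.4676, -0.097, 0.0108]
tool_rot: [[0.971, -0.238, 0.002], [-0.238, -0.971, -0.001], [0.002, 0.0, -1.0]]
wrist_force: [-0.6, -1.2, 5.7]
width: 0.0232
t: 17.38
ee_pos: [0.4676, -0.097, 0.0108]
tool_rot: [[0.971, -0.238, 0.002], [-0.238, -0.971, -0.001], [0.002, 0.0, -1.0]]
wrist_force: [-1.3, -0.8, 7.7]
width: 0.0231
```

```bash
python3 -m inch '[[[0,0,0,0,0,5,0.15],[0,0,0,0,0,15,0.15],[0,0,0,0,0,50,0.15],[0,0,0,0,0,60,0.15],[0,0,0,0,0,0,0.15],[0,0,0,0,0,0,0.15]]]'; python3 w.py w9
```

```text
t: 18.12
ee_pos: [0.4669, -0.0967, 0.1406]
tool_rot: [[0.971, -0.238, 0.001], [-0.238, -0.971, -0.0], [0.001, 0.0, -1.0]]
wrist_force: [-0.5, 0.5, -0.7]
width: 0.0228
18.125 [ 0.46694342 -0.09673026  0.1406036 ]
```

View pics/w9.png

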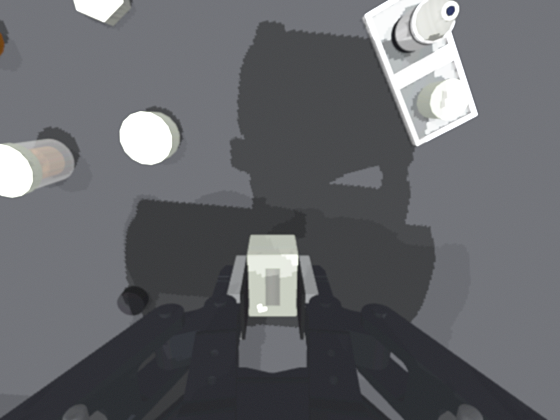

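```bash
python3 -m inch '[[[0,0,7,0,25,0,0.15],[0,0,7.1,0,50,0,0.15],[0,0,7.1,0,55,0,0.15],[0,0,0,0,55,0,0.15],[0,0,0,1,55,0,0.15],[0,0,0,0,55,0,0.15],[0,0,0,0,40,0,0.15],[0,0,0,0,0,0,0.15]]]';python3 -m inch '[[[0,0,0,0,0,0,0.15],[0,0,0,0,0,0,0.15]]]'; python3 w.py w10; python3 - <<'E'
import cv2
p=cv2.imread("pics/w10.png")[20:250,200:350]
cv2.imwrite("pics/w10c.png",cv2.resize(p,None,fx=2.6,fy=2.6,interpolation=cv2.INTER_CUBIC))
E
```

```text
t: 19.18
ee_pos: [0.4671, 0.2403, 0.1386]
tool_rot: [[0.991, 0.133, -0.002], [0.133, -0.991, -0.0], [-0.002, 0.0, -1.0]]
wrist_force: [0.0, -0.8, -0.7]
width: 0.0229
t: 19.42
ee_pos: [0.4678, 0.2372, 0.1395]
tool_rot: [[0.992, 0.128, -0.001], [0.128, -0.992, -0.0], [-0.001, 0.0, -1.0]]
wrist_force: [0.2, 0.9, -0.1]
width: 0.023
19.425 [0.46780709 0.23716099 0.13945366]
```

View pics/w10c.png

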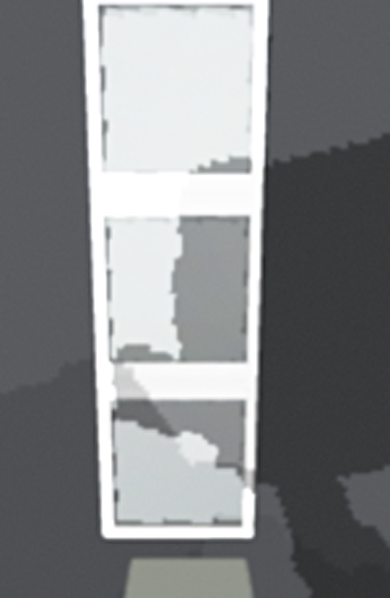

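```bash
python3 - <<'E'
from h import *
f=np.load("w10.npz")
g=lambda x,y:(ray("wrist",200+(x+.5)/2.6-.5,20+(y+.5)/2.6-.5,.009,(f["ee"],f["R"]))*1000)[:2].round(1)
for q in [(103,540),(252,538),(103,361),(257,361),(100,400),(255,400),(91,173),(265,173),(93,216),(263,216)]:print(q,g(*q))
E
```

```text
(103, 540) [437.7 264.8]
(252, 538) [445.4 210.8]
(103, 361) [502.8 271. ]
(257, 361) [509.5 219. ]
(100, 400) [489.3 270.7]
(255, 400) [496.1 217.6]
(91, 173) [561.6 280.3]
(265, 173) [568.6 225.7]
(93, 216) [548.8 278.6]
(263, 216) [555.8 224.3]
```

```bash
python3 -m inch '[[[0,0,0,1,3.5,-30,0.15],[0,0,0,0,0,-50,0.15],[0,0,0,0,0,-30,0.15],[0,0,0,0,0,-8,0.15],[0,0,0,0,0,0,0.15],[0,0,0,0,0,0,0.15]]]'
```

```text
t: 20.23
ee_pos: [0.4698, 0.2419, 0.0231]
tool_rot: [[0.992, 0.129, 0.002], [0.129, -0.992, 0.001], [0.002, -0.0, -1.0]]
wrist_force: [-0.4, 0.3, -0.0]
width: 0.0227
```

```bash
python3 -m inch '[[[0,0,0,-0.5,-1,-3,0.15],[0,0,0,0,0,-3,0.15],[0,0,0,0,0,-1.5,0.15],[0,0,0,0,0,-0.5,0.15],[0,0,0,0,0,0,0.15]]]'
python3 -m inch '[[[0,0,0,0,0,-0.5,0.15],[0,0,0,0,0,0,0.15]]]'; python3 -m inch '[[[0,0,0,0,0,-0.5,0.15],[0,0,0,0,0,0,0.15]]]'
```

```text
t: 20.85
ee_pos: [0.4685, 0.2407, 0.0139]
tool_rot: [[0.992, 0.129, -0.0], [0.129, -0.992, -0.0], [-0.0, 0.0, -1.0]]
wrist_force: [-1.2, -0.1, 2.2]
width: 0.0229
t: 21.1
ee_pos: [0.4684, 0.2407, 0.0138]
tool_rot: [[0.992, 0.13, 0.0], [0.13, -0.992, 0.0], [0.0, -0.0, -1.0]]
wrist_force: [-2.7, -1.3, 13.1]
width: 0.0228
t: 21.35
ee_pos: [0.4685, 0.2407, 0.0138]
tool_rot: [[0.992, 0.13, 0.0], [0.13, -0.992, 0.0], [0.0, -0.0, -1.0]]
wrist_force: [-6.2, -2.2, 24.0]
width: 0.0229
```

```bash
python3 -m inch '[[[0,0,0,0,0,0.5,0.35],[0,0,0,0,0,0,0.4],[0,0,0,0,0,0,0.45],[0,0,0,0,0,0,0.45],[0,0,0,0,0,20,0.5],[0,0,0,0,0,50,0.6],[0,0,0,0,0,60,0.65],[0,0,0,0,0,36,0.65]]]'; python3 w.py w11
```

```text
t: 22.35
ee_pos: [0.469, 0.2409, 0.1821]
tool_rot: [[0.992, 0.13, 0.002], [0.13, -0.992, 0.001], [0.002, -0.001, -1.0]]
wrist_force: [0.4, 0.6, -0.7]
width: 0.0554
22.35 [0.46900743 0.24091682 0.18206854]
```

View pics/w11.png

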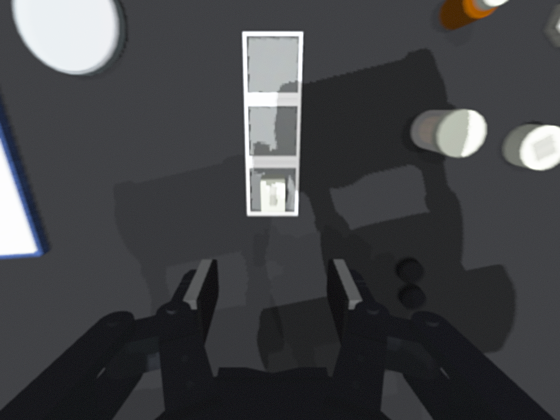

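```bash
python3 -m inch '[[[0,0,0,15,-25,0,0.65],[0,0,0,27,-50,0,0.65],[0,0,0,30,-55,0,0.65],[0,0,0,30,-55,0,0.65],[0,0,0,30,-55,0,0.65],[0,0,0,30,-55,0,0.65],[0,0,0,25,-50,0,0.65],[0,0,0,0,0,0,0.65]]]';python3 -m inch '[[[0,0,0,0,0,0,0.65],[0,0,0,0,0,0,0.65]]]'; python3 w.py w12
```

```text
t: 23.4
ee_pos: [0.6563, -0.1075, 0.1785]
tool_rot: [[0.992, 0.126, 0.0], [0.126, -0.992, -0.001], [0.0, 0.001, -1.0]]
wrist_force: [-0.7, 0.7, 0.2]
width: 0.0554
t: 23.65
ee_pos: [0.6547, -0.1025, 0.1793]
tool_rot: [[0.991, 0.131, -0.001], [0.131, -0.991, 0.0], [-0.001, -0.0, -1.0]]
wrist_force: [1.3, 0.0, 0.4]
width: 0.0555
23.65 [ 0.65472434 -0.10254569  0.17926819]
```

View pics/w12.png

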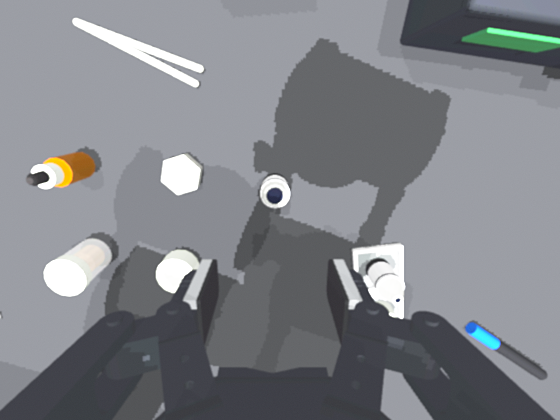

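The block stands in the near compartment at (272,195). The short objective's lens is at about (275,195).

```bash
python3 wp.py w12 274.8 195.3 38
```

```text
[274.8, 195.3, 38.0] [ 657.4 -104.6   38. ] minus tcp [   2.6   -2.1 -141.3] z-depth 0.293
```

```bash
python3 -m inch '[[[0,0,0,1.5,-2,-50,0.65],[0,0,0,0,0,-50,0.65],[0,0,0,0,0,-42,0.65],[0,0,0,0,0,-19,0.65],[0,0,0,0,0,-6,0.65],[0,0,0,0,0,0,0.65],[0,0,0,0,0,0,0.2],[0,0,0,0,0,0,0.2]]]' 40
python3 -m inch '[[[0,0,0,0,0,0,0.2],[0,0,0,0,0,0,0.2],[0,0,0,0,0,0,0.2]]]'
```

```text
t: 24.7
ee_pos: [0.6575, -0.1059, 0.0138]
tool_rot: [[0.992, 0.13, 0.002], [0.13, -0.992, -0.0], [0.002, 0.001, -1.0]]
wrist_force: [-1.7, 0.9, 7.3]
width: 0.0265
t: 25.08
ee_pos: [0.6575, -0.1059, 0.0138]
tool_rot: [[0.992, 0.129, 0.002], [0.129, -0.992, -0.0], [0.002, 0.001, -1.0]]
wrist_force: [-1.4, 0.3, 8.7]
width: 0.0265
```

```bash
python3 -m inch '[[[0,0,0,0,0,5,0.2],[0,0,0,0,0,15,0.2],[0,0,0,0,0,50,0.2],[0,0,0,0,0,60,0.2],[0,0,0,0,0,20,0.2],[0,0,0,0,0,0,0.2],[0,0,0,0,0,0,0.2]]]'; python3 w.py w13
```

```text
t: 25.95
ee_pos: [0.6561, -0.1056, 0.1616]
tool_rot: [[0.992, 0.129, -0.001], [0.129, -0.992, 0.0], [-0.001, -0.001, -1.0]]
wrist_force: [-0.8, 0.4, -2.0]
width: 0.0264
25.95 [ 0.65611045 -0.10559639  0.16160329]
```

View pics/w13.png

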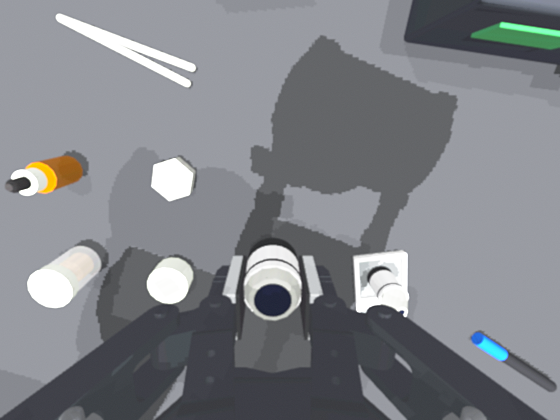

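```bash
python3 -m inch '[[[0,0,0,-9,25,0,0.2],[0,0,0,-18,50,0,0.2],[0,0,0,-20,55,0,0.2],[0,0,0,-20,55,0,0.2],[0,0,0,-20,55,0,0.2],[0,0,0,-20,55,0,0.2],[0,0,0,-16,45,0,0.2],[0,0,0,-4,14,0,0.2]]]';python3 -m inch '[[[0,0,0,0,0,-30,0.2],[0,0,0,0,0,0,0.2],[0,0,0,0,0,0,0.2]]]'
```

```text
t: 27.0
ee_pos: [0.5274, 0.251, 0.1616]
tool_rot: [[0.991, 0.133, -0.002], [0.133, -0.991, -0.0], [-0.002, -0.0, -1.0]]
wrist_force: [-0.3, -1.3, -1.0]
width: 0.0265
t: 27.38
ee_pos: [0.5299, 0.2479, 0.1327]
tool_rot: [[0.992, 0.129, -0.0], [0.129, -0.992, -0.0], [-0.0, 0.0, -1.0]]
wrist_force: [1.1, -0.6, -1.1]
width: 0.0267
```

```bash
python3 -m inch '[[[0,0,0,-0.5,0,-30,0.2],[0,0,0,0,0,-45,0.2],[0,0,0,0,0,-27,0.2],[0,0,0,0,0,-6,0.2],[0,0,0,0,0,0,0.2],[0,0,0,0,0,0,0.2]]]'
```

```text
t: 28.12
ee_pos: [0.5301, 0.2485, 0.0258]
tool_rot: [[0.992, 0.129, 0.002], [0.129, -0.992, 0.001], [0.002, -0.0, -1.0]]
wrist_force: [0.2, 0.5, -0.7]
width: 0.0268
```

```bash
python3 -m inch '[[[0,0,0,-1,0,-3,0.2],[0,0,0,0,0,-3,0.2],[0,0,0,0,0,-1.5,0.2],[0,0,0,0,0,-0.5,0.2],[0,0,0,0,0,0,0.2]]]'
python3 -m inch '[[[0,0,0,0,0,-0.5,0.2],[0,0,0,0,0,0,0.2]]]'
```

```text
t: 28.75
ee_pos: [0.5282, 0.2483, 0.0168]
tool_rot: [[0.992, 0.13, 0.0], [0.13, -0.992, 0.0], [0.0, -0.0, -1.0]]
wrist_force: [-3.4, -0.8, 10.3]
width: 0.0264
t: 29.0
ee_pos: [0.5282, 0.2483, 0.0167]
tool_rot: [[0.992, 0.13, 0.0], [0.13, -0.992, 0.0], [0.0, -0.0, -1.0]]
wrist_force: [-4.7, -2.2, 18.7]
width: 0.0264
```

```bash
python3 -m inch '[[[0,0,0,0,0,0.3,0.4],[0,0,0,0,0,0,0.45],[0,0,0,0,0,0,0.5],[0,0,0,0,0,0,0.5],[0,0,0,0,0,20,0.5],[0,0,0,0,0,50,0.6],[0,0,0,0,0,60,0.65],[0,0,0,0,0,40,0.65]]]'; python3 w.py w14;  python3 -m inch '[[[0,0,0,18,-22,0,0.65],[0,0,0,37,-45,0,0.65],[0,0,0,40,-50,0,0.65],[0,0,0,25,-32,0,0.65],[0,0,0,2,-2,0,0.65],[0,0,0,0,0,0,0.65],[0,0,0,0,0,0,0.65]]]';python3 w.py w15
```

```text
t: 30.0
ee_pos: [0.5286, 0.2484, 0.1888]
tool_rot: [[0.992, 0.129, 0.002], [0.129, -0.992, 0.001], [0.002, -0.0, -1.0]]
wrist_force: [0.6, 0.3, -1.0]
width: 0.0557
30.0 [0.52864956 0.24839092 0.18882657]
t: 30.92
ee_pos: [0.6486, 0.0995, 0.1861]
tool_rot: [[0.991, 0.131, -0.001], [0.131, -0.991, 0.0], [-0.0, -0.0, -1.0]]
wrist_force: [-0.1, -0.0, -0.3]
width: 0.0553
30.925 [0.64856494 0.0994508  0.1860755 ]
```

View pics/w14.png

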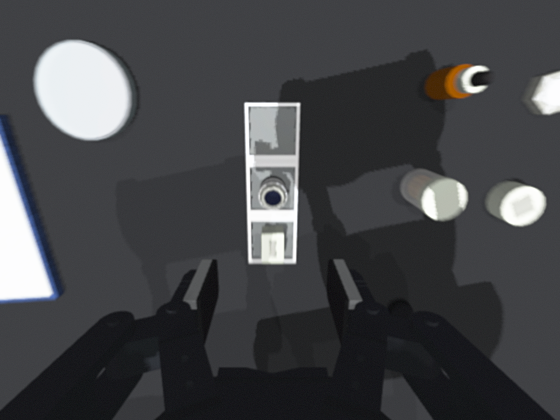

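View pics/w15.png

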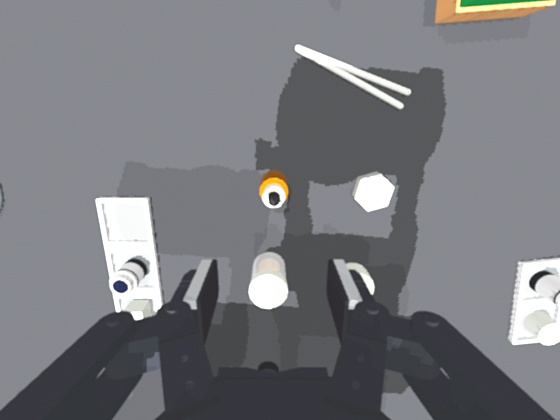

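```bash
python3 - <<'E'
import cv2
p=cv2.imread("pics/w15.png")[160:225,240:310]
cv2.imwrite("pics/w15c.png",cv2.resize(p,None,fx=8,fy=8,interpolation=cv2.INTER_CUBIC))
E
```

```text
(no output)
```

View pics/w15c.png

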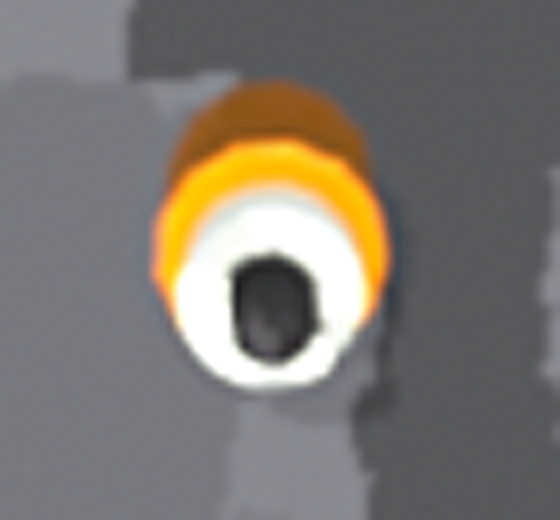

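```bash
python3 wp.py w15 273.5 196.1 58 273.6 200.5 74 273.4 189.6 40
```

```text
[273.5, 196.1, 58.0] [654.  99.  58.] minus tcp [   5.4   -0.5 -128.1] z-depth 0.2659
[273.6, 200.5, 74.0] [654.6  99.   74. ] minus tcp [   6.    -0.4 -112.1] z-depth 0.2656
[273.4, 189.6, 40.0] [655.4  99.2  40. ] minus tcp [   6.8   -0.2 -146.1] z-depth 0.2791
```

```bash
python3 -m inch '[[[0,0,0,4,-0.5,-50,0.65],[0,0,0,0,0,-50,0.65],[0,0,0,0,0,-45,0.65],[0,0,0,0,0,-20,0.65],[0,0,0,0,0,-7,0.65],[0,0,0,0,0,0,0.65],[0,0,0,0,0,0,0.2],[0,0,0,0,0,0,0.2]]]' 40
python3 -m inch '[[[0,0,0,0,0,0,0.2],[0,0,0,0,0,0,0.2],[0,0,0,0,0,0,0.2]]]'
```

```text
t: 31.98
ee_pos: [0.6541, 0.0981, 0.0156]
tool_rot: [[0.992, 0.129, 0.002], [0.129, -0.992, 0.0], [0.002, 0.0, -1.0]]
wrist_force: [-1.4, 0.4, 6.9]
width: 0.0265
t: 32.35
ee_pos: [0.6541, 0.098, 0.0156]
tool_rot: [[0.992, 0.129, 0.002], [0.129, -0.992, 0.0], [0.002, 0.0, -1.0]]
wrist_force: [-0.8, 1.0, 7.6]
width: 0.0266
```

```bash
python3 -m inch '[[[0,0,0,0,0,5,0.2],[0,0,0,0,0,15,0.2],[0,0,0,0,0,50,0.2],[0,0,0,0,0,60,0.2],[0,0,0,0,0,20,0.2],[0,0,0,0,0,0,0.2],[0,0,0,0,0,0,0.2]]]'; python3 w.py w16
```

```text
t: 33.22
ee_pos: [0.6527, 0.0979, 0.1635]
tool_rot: [[0.992, 0.13, -0.001], [0.13, -0.992, -0.0], [-0.001, -0.0, -1.0]]
wrist_force: [0.1, 0.7, -1.3]
width: 0.0266
33.225 [0.6526694  0.09789807 0.16346956]
```

View pics/w16.png

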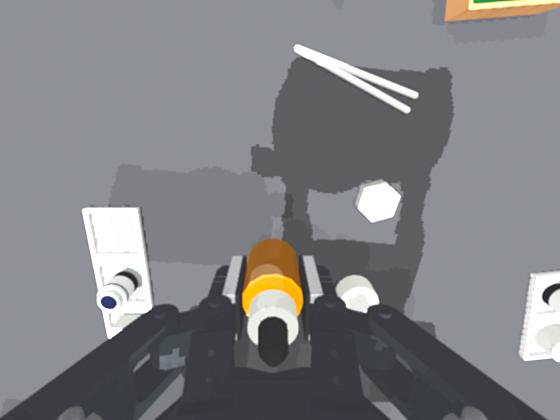

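```bash
python3 -m inch '[[[0,0,0,-10,25,0,0.2],[0,0,0,-20,48,0,0.2],[0,0,0,-20,50,0,0.2],[0,0,0,-12,28,-10,0.2],[0,0,0,-2,7,-20,0.2],[0,0,0,0,0,0,0.2],[0,0,0,0,0,0,0.2]]]'
```

```text
t: 34.15
ee_pos: [0.5895, 0.2554, 0.134]
tool_rot: [[0.992, 0.129, -0.001], [0.129, -0.992, -0.0], [-0.001, 0.0, -1.0]]
wrist_force: [0.3, -0.2, 0.5]
width: 0.0268
```

```bash
python3 -m inch '[[[0,0,0,-1,0.5,-30,0.2],[0,0,0,0,0,-45,0.2],[0,0,0,0,0,-27,0.2],[0,0,0,0,0,-6,0.2],[0,0,0,0,0,0,0.2],[0,0,0,0,0,0,0.2]]]'
```

```text
t: 34.9
ee_pos: [0.5892, 0.2566, 0.0276]
tool_rot: [[0.992, 0.129, 0.002], [0.129, -0.992, 0.001], [0.002, -0.0, -1.0]]
wrist_force: [-0.5, 0.2, -1.0]
width: 0.0266
```

```bash
python3 -m inch '[[[0,0,0,-0.5,-0.5,-3,0.2],[0,0,0,0,0,-3,0.2],[0,0,0,0,0,-1.5,0.2],[0,0,0,0,0,-0.5,0.2],[0,0,0,0,0,0,0.2]]]'
python3 -m inch '[[[0,0,0,0,0,-0.5,0.2],[0,0,0,0,0,0,0.2]]]'
```

```text
t: 35.52
ee_pos: [0.5878, 0.256, 0.0186]
tool_rot: [[0.992, 0.13, 0.0], [0.13, -0.992, 0.0], [0.0, -0.0, -1.0]]
wrist_force: [-2.1, -0.9, 9.2]
width: 0.0266
t: 35.78
ee_pos: [0.5878, 0.256, 0.0186]
tool_rot: [[0.992, 0.13, 0.0], [0.13, -0.992, 0.0], [0.0, -0.0, -1.0]]
wrist_force: [-5.1, -1.9, 16.2]
width: 0.0264
```

```bash
python3 -m inch '[[[0,0,0,0,0,0.3,0.4],[0,0,0,0,0,0,0.45],[0,0,0,0,0,0,0.5],[0,0,0,0,0,0,0.5],[0,0,0,0,0,20,0.5],[0,0,0,0,0,50,0.6],[0,0,0,0,0,60,0.65],[0,0,0,0,0,50,0.65]]]';  python3 -m inch '[[[0,0,0,-25,0,0,0.65],[0,0,0,-50,0,0,0.65],[0,0,0,-50,0,0,0.65],[0,0,0,-40,0,0,0.65],[0,0,0,-10,0,0,0.65],[0,0,0,0,0,0,0.65],[0,0,0,0,0,0,0.65]]]';python3 w.py w17; python3 - <<'E'
from h import *
import cv2
for n in("top","scene"):
    p,d=read_camera(n);cv2.imwrite(f"pics/{n}1.png",p[:,:,::-1])
    if n=="top":cv2.imwrite("pics/top1c.png",cv2.resize(p[140:300,120:440,::-1],None,fx=2.5,fy=2.5,interpolation=cv2.INTER_CUBIC))
E
```

```text
t: 36.78
ee_pos: [0.5879, 0.256, 0.2019]
tool_rot: [[0.992, 0.129, 0.002], [0.129, -0.992, 0.001], [0.002, -0.0, -1.0]]
wrist_force: [0.8, 0.2, -0.6]
width: 0.0551
t: 37.65
ee_pos: [0.4142, 0.2562, 0.1984]
tool_rot: [[0.992, 0.129, 0.001], [0.129, -0.992, 0.0], [0.001, -0.0, -1.0]]
wrist_force: [0.2, 0.5, -0.9]
width: 0.0553
37.65 [0.41415741 0.25615447 0.19835741]
```

View pics/w17.png

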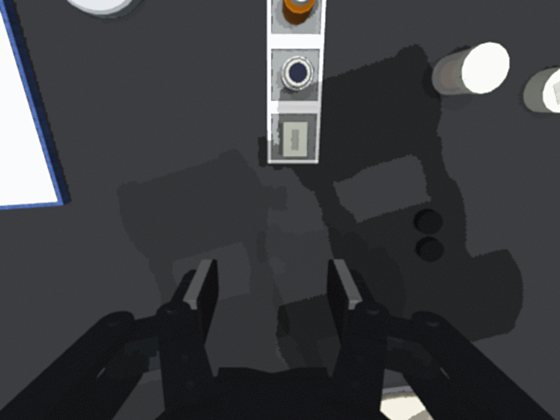

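View pics/top1c.png

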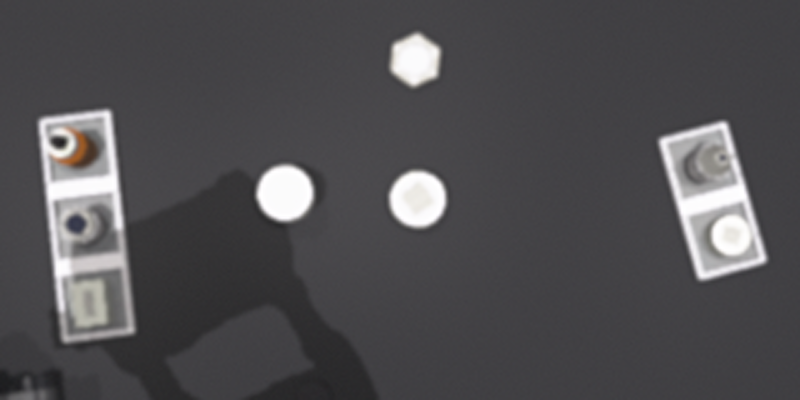

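View pics/scene1.png

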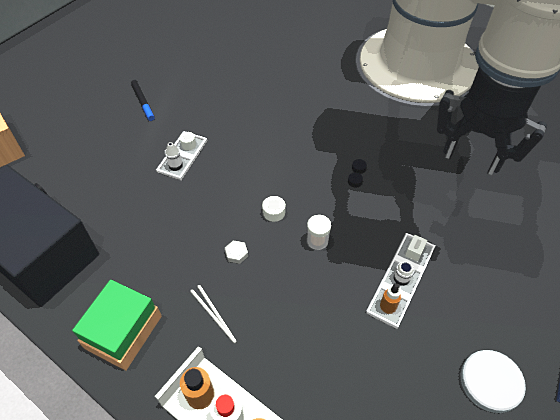

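```bash
python3 - <<'E'
from h import *
for n,u,v,z in[("round",731,235,.028),("long tip",725,157,.065),("block",90,303,.028),("short",76,223,.041),("drop",59,141,.077),("jar",285,193,.054),("wide",418,199,.025),("hex",415,60,.014)]:
    print(n,(ray("top",120+(u+.5)/2.5-.5,140+(v+.5)/2.5-.5,z)*1000).round(1))
E
```

```text
round [ 517.8 -251.4   28. ]
long tip [ 574.4 -237.5   65. ]
block [466.7 239.6  28. ]
short [526.7 248.2  41. ]
drop [584.3 252.3  77. ]
jar [548.3  90.6  54. ]
wide [546.   -9.4  25. ]
hex [656.9  -7.5  14. ]
```

All five things are within a few mm of their compartment centres, upright, and the stock pieces haven't moved.

```bash
python3 -c "
from plant import *
print(close_job())"
```

```text
the job is handed in; nothing more can be done
None
```

Both kits are made up and the job was handed in at about 38 s.

- **Two-compartment tray:** the round mount is in the near compartment and the long objective in the far one.
- **Three-compartment tray:** the block mount is in the near compartment, the short objective in the middle and the dropper bottle in the far one.
- **How they were placed:** I placed them in the order you listed. Each was lowered in half-millimetre steps until the wrist force showed it touching the floor (at most 24 N), and only then released.
- **Final check:** the closing top, scene and wrist pictures show all five upright in their compartments.
    - By the top view, four of them are within about 3 mm of where I set them down. The dropper's teat tip read about 5 mm off; its rounded, leaning-away tip is hard to pick out, and it looks upright.
    - The jar, wide mount and hexagonal block read within 1 mm of their starting positions.
- **Disagreement:** the wrist camera read x about 2–3 mm larger than the top camera (4–5 mm on the dropper bottle), so I mostly aimed between the two.

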